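# Feel the bare rim of a half-glazed dish for grit

## Robot

A 7-joint arm with a two-finger parallel gripper is mounted at the origin on the work surface. World frame = base frame: x ahead of the robot, y to its left, z up, the work surface at z = 0. Lengths are in m, angles in rad, forces in N, time in s.
With the tool pointing down it reaches from about 0.4 to 0.85 m from the base axis. Payload 4.4 kg.
Tool frame: the origin (TCP) lies midway between the tips of the shut fingers; the grasp point (between the pads) lies 19 mm behind it; z points along the fingers, y is the line along which they close (so a half turn about z gives the same grasp; the last joint's range is limited). The gripper opens to 94 mm and grips with 3 to 60 N. Pads are 16 mm wide; open, the fingers measure 119 mm over their backs; the gripper's body (75 mm by 177 mm) begins 78 mm behind the grasp point.
Start: joints at [-1.214, 0.628, 0.038, 1.517, -0.027, 0.996, -0.02], TCP at [0.267, 0.593, 0.205] pointing down, gripper open.
Joint ranges: [-3.06, 3.06], [-0.37, 2.12], [-1.25, 1.32], [0.18, 2.47], [-1.1, 4.24], [0.23, 1.98], [-2.94, 2.94]. Speed limits (rad/s): [2.57, 2.57, 3.14, 3.14, 3.14, 3.14, 3.14].

## Interface

Orientations are given as a rotation vector (axis times angle).
In Python, from rig import ctrl gives the robot as it stands.
- The arm moves only by the tool jog_arm, never from a script. Its argument "steps" is a list of rows, each a list of 3 entries, a list of its own where there are three numbers: the opening, from 0 (shut) to 1 (fully open), then the shift along the tool's x, y, z in mm, then the turn, a rotation vector about the tool's x, y, z in degrees. In form: [[grip, [dx, dy, dz], [wx, wy, wz]], ...]. A call has 1 to 10 rows; each row is the pose to reach, as a shift and turn from the pose commanded when the call began, along the tool's axes at that moment; what a row does not reach only later rows make up. A row lasts 1/12 s, in which the tool goes at most 41.7 mm and 7.16 degrees, less where a joint would pass 70% of its speed; a pose out of reach is approached as far as the arm can. A call with a gripper value outside its range is refused whole. The fingers move at their own pace and stop on an object; the grip force is fixed at half the most. Time passes only in rows, so rows that repeat a pose let the fingers close. It gives the time, the measured TCP pose, the force, the opening and the grip force at its end, in the units of the state.
- ctrl.state(): the state, without advancing time (a new reading comes with each control period).
- ctrl.get_image(name): name is "scene" or "side" or "wrist"; returns (picture, depth): 384x512x3 uint8, blue, green, red; 384x512 float32, m along the optical axis (not along the pixel's ray), 0 where there is no reading.
- ctrl.camera_params(name): a dict with "vfov" (degrees; the focal length in pixels is half the picture's height over the tangent of half this angle, whatever the lens; pixels are square), "cx", "cy" (the principal point, pixels), "R" (3x3) and "t" (3): a world point X has camera coordinates R X + t; the wrist camera has in their place "mount" (4x4, takes a point from camera to tool coordinates, whose origin is the TCP and whose axes are the flange's). Camera axes: x right, y down, z forward; pixel columns grow to the right and rows downward; lengths in m; the calibration is good to about 2 mm. A picture is of the moment at which its call begins: read the wrist's pose just before it. camera_params takes no time and is no camera call.
- ctrl.hand_in(): hands the job in; it is judged then, once.
The state is a dict: "time": time; "joint_positions": joint angles; "qd": joint speeds; "effort": joint torques, N m; "eef_pos": TCP position; "tool_rot": TCP orientation; "force": force on the tool from outside, world axes, zero at the start; "ft_torque": the same for the moment, N m; "opening": finger opening in m; "gripper_force": force on a finger pad.
Only numpy, scipy, OpenCV 4.12 (cv2) and the standard library are available. Lean on these libraries where they do the work, as an engineer would, in place of code of your own. Each camera call takes 0.05 s, during which the arm holds its last target. There are 200 camera calls.

## Task

Before more glaze goes on, feel the bare part of the white dish's rim for grit: with the fingers closed together, rest the fingertips lightly on top of the rim just past one end of the wet blue-green glaze and run them along the rim, clockwise as seen from above, to just before the other end of the glaze, then lift clear. Touch gently and keep off the wet glaze. Leave the dish standing where it is, not shifted, tipped or lifted, and leave the mug, jar, water pot and brush alone.

Things in the scene. Friction and masses are not known exactly. Their poses are not given: they have to be found in the camera images.
- dish: White unglazed (bisque) round dish, loose, 0.6 kg, standing on the foam pad. 160 mm across the lip, 46 mm high, wall 7 mm. The lip is a flat level ring 10 mm wide, mid-radius 75 mm, its top 46 mm above the underside. Origin: centre of the underside; z up; x points to the middle of the wet glaze, which covers the lip from -45 to +45 degrees about z; the other 270 degrees are bare. Rigid, slides if pushed hard.
- glaze: The wet blue-green glaze on a quarter (90 degrees) of the dish's lip, the rest of the lip being white. Origin: middle of the wet stretch, on the top of the lip. Must not be touched.
- rim1: Stretch 1 of 7 of the bare lip, in clockwise order seen from above; 13 mm long, looks like the rest of the bare lip. Origin: its middle, on the top of the lip, at -60 degrees about the dish's z from its x; its near end is 13 mm from the first end of the wet glaze.
- rim2: Stretch 2 of 7 of the bare lip, in clockwise order seen from above; 13 mm long, looks like the rest of the bare lip. Origin: its middle, on the top of the lip, at -100 degrees about the dish's z from its x; 40 degrees on from the one before.
- rim3: Stretch 3 of 7 of the bare lip, in clockwise order seen from above; 13 mm long, looks like the rest of the bare lip. Origin: its middle, on the top of the lip, at -140 degrees about the dish's z from its x; 40 degrees on from the one before.
- rim4: Stretch 4 of 7 of the bare lip, in clockwise order seen from above; 13 mm long, looks like the rest of the bare lip. Origin: its middle, on the top of the lip, at -180 degrees about the dish's z from its x; 40 degrees on from the one before.
- rim5: Stretch 5 of 7 of the bare lip, in clockwise order seen from above; 13 mm long, looks like the rest of the bare lip. Origin: its middle, on the top of the lip, at -220 degrees about the dish's z from its x; 40 degrees on from the one before.
- rim6: Stretch 6 of 7 of the bare lip, in clockwise order seen from above; 13 mm long, looks like the rest of the bare lip. Origin: its middle, on the top of the lip, at -260 degrees about the dish's z from its x; 40 degrees on from the one before.
- rim7: Stretch 7 of 7 of the bare lip, in clockwise order seen from above; 13 mm long, looks like the rest of the bare lip. Origin: its middle, on the top of the lip, at -300 degrees about the dish's z from its x; its far end is 13 mm from the other end of the wet glaze.
- board: Paint-splashed plywood work board, 380 x 640 x 9 mm, lying fixed on the black table. Origin: centre of its underside.
- pad: Grey foam pad 220 x 300 x 25 mm on the middle of the board, under the dish. Grips the dish well. Springy: it yields straight down, about 1 mm for each 4 N once pressed with a few newtons, 8 mm at most. Origin: centre of its underside.
- mug: White bisque mug with blue-green flourishes and a handle, loose, 80 mm across, 95 mm high, upright on the board. Origin: centre of the underside. Bystander.
- jar: Blue-green glaze jar with black cap, loose, 52 mm across, 75 mm high, upright on the board. Origin: centre of the underside. Bystander.
- pot: Open blue water pot (empty), loose, 72 mm across, 60 mm high, upright on the board. Origin: centre of the underside. Bystander.
- brush: Thin blue artist's brush, loose, 185 mm long, 7 mm thick, lying on the board. Origin: near its middle, underside. Bystander.

How it is judged:
On the way, in this order (a step that is already met when the one before it is completed fails the run):
1. fingertips touch stretch 1 of the bare rim (contact force between the fingers and rim1 above 0.2 N), for 0.04 s.
2. fingertips touch stretch 2 of the bare rim (contact force between the fingers and rim2 above 0.2 N), for 0.04 s.
3. fingertips touch stretch 3 of the bare rim (contact force between the fingers and rim3 above 0.2 N), for 0.04 s.
4. fingertips touch stretch 4 of the bare rim (contact force between the fingers and rim4 above 0.2 N), for 0.04 s.
5. fingertips touch stretch 5 of the bare rim (contact force between the fingers and rim5 above 0.2 N), for 0.04 s.
6. fingertips touch stretch 6 of the bare rim (contact force between the fingers and rim6 above 0.2 N), for 0.04 s.
7. fingertips touch stretch 7 of the bare rim (contact force between the fingers and rim7 above 0.2 N), for 0.04 s.
At the end, for the whole second after the job is handed in: All seven stretches of the bare rim have been touched in clockwise order; the dish stands upright (within 0.06 rad), at rest, within 20 mm of where it began and its glaze mark within 25 mm; mug, jar, pot and brush are within 20 mm of where they began and the first three upright (distance of each of dish, mug, jar, pot, brush from where it was at the start of the episode below 0.02 m and distance of glaze from where it was at the start of the episode below 0.025 m and angle between dish's own z axis and vertical below 0.06 rad and linear speed of dish below 0.01 m/s and angle between each of mug, jar, pot's own z axis and vertical below 0.15 rad).
It fails at once if the wet glaze is touched (contact force between any of the fingers, the arm and glaze above 0.1 N).
It fails at once if the dish is pressed harder than 25 N (contact force between the fingers and dish above 25 N).
It fails at once if the dish is lifted, tipped or pushed more than 20 mm (distance of dish from where it was at the start of the episode above 0.02 m or distance of glaze from where it was at the start of the episode above 0.025 m or height (world z) of dish above 0.044 m or angle between dish's own z axis and vertical above 0.12 rad).
It fails at once if a bystander is displaced or knocked over (distance of any of mug, jar, pot, brush from where it was at the start of the episode above 0.02 m or angle between any of mug, jar, pot's own z axis and vertical above 0.3 rad).
It also fails if it takes over 72 s, if anything falls off the work surface, if the arm or the gripper's body presses on something with over 40 N, if the wrist force passes 120 N, or if a joint passes its speed limit or range.

## Working session

There is one attempt and no reset: what is moved stays moved. The work goes in short steps, Python scripts to look and compute and a tool call to move; the robot and the scene stay as the last step left them, time stands still between calls to the robot, and variables do not carry over. Pictures are saved under pics/ and viewed, at most 10 in all, crops included, and the job is handed in when it is done.

Besides the shell and the picture viewer there is one more tool, called after "Emit:" as name(argument=value, ...) on one line, values as JSON. jog_arm: Moves the arm, as the interface text tells. Its arguments: {"type":"object","properties":{"steps":{"type":"array","items":{"type":"array"}}},"required":["steps"]}

```bash
mkdir -p pics
cat > h.py <<'E'
import numpy as np,cv2
from rig import ctrl
def cloud(n):
    im,d=ctrl.get_image(n);p=ctrl.camera_params(n)
    f=im.shape[0]/2/np.tan(np.radians(p["vfov"]/2))
    v,u=np.indices(d.shape)
    X=np.stack([(u-p["cx"])/f*d,(v-p["cy"])/f*d,d],-1)
    return im,d,(X-np.array(p["t"]))@np.array(p["R"])
E
python3 - <<'E'
from h import *
s=ctrl.state();print({k:np.round(v,3) for k,v in s.items()})
for n in("scene","side"):
    im,d,W=cloud(n);cv2.imwrite(f"pics/{n}0.png",im);np.savez(f"{n}0.npz",im=im,d=d,W=W)
    print({k:v for k,v in ctrl.camera_params(n).items()})
E
```

```text
{'time': np.float64(0.0), 'joint_positions': array([-1.214,  0.629,  0.038,  1.518, -0.027,  0.996, -0.02 ]), 'qd': array([-0.   , -0.001,  0.   ,  0.002, -0.002, -0.   ,  0.   ]), 'effort': array([ 0.0000e+00, -5.4972e+01,  1.1430e+00, -1.8663e+01, -5.2000e-02,
        2.4000e-02,  0.0000e+00]), 'eef_pos': array([0.266, 0.592, 0.205]), 'tool_rot': array([-6.590e-01, -3.071e+00,  3.000e-03]), 'force': array([ 0.074,  0.294, -0.472]), 'ft_torque': array([-0.002, -0.041,  0.025]), 'gripper_force': np.float64(0.0), 'opening': np.float64(0.094)}
{'vfov': 54.8773431758394, 'cx': 251.43124940549805, 'cy': 189.9418444964472, 'R': array([[-0.83119571,  0.55553395, -0.0222646 ],
       [ 0.38434229,  0.54519858, -0.74500974],
       [-0.40173958, -0.62780613, -0.66668191]]), 't': array([ 0.46034714, -0.17698768,  1.22403763])}
{'vfov': 54.57563734234793, 'cx': 253.31413530605735, 'cy': 191.56725060665372, 'R': array([[ 0.96040498, -0.27854061, -0.00611546],
       [-0.15587851, -0.51901541, -0.84043137],
       [ 0.23092025,  0.80810774, -0.54188349]]), 't': array([-0.51969322,  0.18936655,  0.82878022])}
```

View pics/scene0.png

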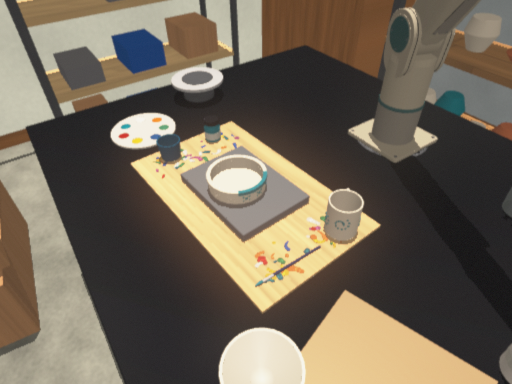

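View pics/side0.png

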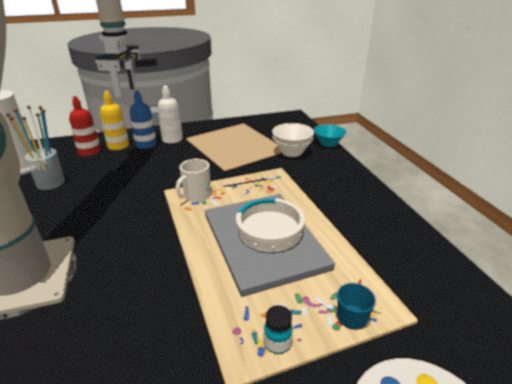

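The scene picture shows the dish at (237,180) with its glaze at about (255,188), the mug at (343,215), the jar at (212,130), the pot at (169,148) and the brush at (288,267). The side picture agrees: dish at (270,225), glaze at the back left (258,205).

Run:
```python
from h import *
from scipy.optimize import least_squares
for n,(u0,u1,v0,v1) in {"scene":(198,278,140,212),"side":(225,315,190,260)}.items():
    z=np.load(n+"0.npz");im,W,d=[z[k][v0:v1,u0:u1] for k in("im","W","d")]
    m=(d>0)&(W[...,2]>.0735)&(W[...,2]<.09)
    P=W[m];C=im[m].astype(int)
    f=lambda p,Q:np.hypot(Q[:,0]-p[0],Q[:,1]-p[1])-.075
    r=least_squares(f,P[:,:2].mean(0),args=(P,),loss="soft_l1",f_scale=.003)
    e=f(r.x,P);k=abs(e)<.006
    hz=np.percentile(P[k,2],[10,50,90])
    g=(C[:,0]-C[:,2]>25)&k   # blue >> red
    a=np.degrees(np.arctan2(P[:,1]-r.x[1],P[:,0]-r.x[0]))
    ag=np.sort(a[g]); print(n,r.x,k.sum(),hz,"glaze n",g.sum())
    c=np.degrees(np.arctan2(np.sin(np.radians(ag)).mean(),np.cos(np.radians(ag)).mean()))
    rel=(ag-c+180)%360-180; print("mean",c,"range",np.percentile(rel,[0,3,25,75,97,100]))
    # lip z by angle
    for b in range(-180,180,45):
        q=k&(a>=b)&(a<b+45)
        if q.sum()>3: print(b,q.sum(),np.percentile(P[q,2],[50,80]).round(4))
# bystanders
z=np.load("scene0.npz");W=z["W"]
for nm,(u,v) in dict(mug=(343,195),jar=(212,122),pot=(169,140),brush=(288,267)).items():
    print(nm,W[v,u])
```

```text
scene [ 0.56752128 -0.04765032] 610 [0.07555784 0.0800124  0.08177957] glaze n 131
mean 104.33008539712391 range [-41.55549191 -39.47199007 -22.38707563  22.03826863  43.83704008
  46.99100959]
-180 73 [0.0801 0.0811]
-135 82 [0.0798 0.0812]
-90 69 [0.0801 0.0812]
-45 61 [0.0807 0.0814]
0 90 [0.0798 0.081 ]
45 92 [0.0794 0.0811]
90 83 [0.0799 0.0812]
135 60 [0.0806 0.0812]
side [ 0.56740505 -0.05284833] 772 [0.07531437 0.08011641 0.081665  ] glaze n 166
mean 102.84045872471322 range [-38.79946229 -37.01755472 -20.64143101  19.31423843  41.06372832
  43.65644656]
-180 107 [0.0801 0.0812]
-135 128 [0.0798 0.0813]
-90 110 [0.0801 0.0811]
-45 79 [0.0804 0.0813]
0 93 [0.08   0.0812]
45 95 [0.0794 0.0808]
90 91 [0.0799 0.0811]
135 69 [0.0805 0.0812]
mug [0.40547449 0.17882581 0.08611322]
jar [ 0.49802246 -0.3024437   0.08362949]
pot [ 0.63148511 -0.34693311  0.04435051]
brush [0.60667797 0.22741703 0.00931364]
```

Emit:
jog_arm(steps=[[0, [-270, -230, -45], [0, 0, -12]], [0, [-270, -230, -45], [0, 0, -12]], [0, [-270, -230, -45], [0, 0, -12]], [0, [-270, -230, -45], [0, 0, -12]], [0, [-537, -462, -45], [0, 0, -24.2]], [0, [-537, -462, -45], [0, 0, -24.2]], [0, [-537, -462, -45], [0, 0, -24.2]], [0, [-537, -462, -45], [0, 0, -24.2]], [0, [-537, -462, -45], [0, 0, -24.2]], [0, [-537, -462, -45], [0, 0, -24.2]]])

```text
time: 0.93
eef_pos: [0.4432, 0.2149, 0.2375]
tool_rot: [-0.001, -3.141, 0.0]
force: [0.8, -0.2, 0.3]
opening: 0.0309
gripper_force: 0.0
```

Emit:
jog_arm(steps=[[0, [-124, -265, -12], [0, 0, 0]], [0, [-124, -265, -12], [0, 0, 0]], [0, [-124, -265, -12], [0, 0, 0]], [0, [-124, -265, -12], [0, 0, 0]], [0, [-124, -265, -12], [0, 0, 0]], [0, [-124, -265, -12], [0, 0, 0]], [0, [-124, -265, -12], [0, 0, 0]], [0, [-124, -265, -12], [0, 0, 0]], [0, [-124, -265, -12], [0, 0, 0]], [0, [-124, -265, -12], [0, 0, 0]]])

```text
time: 1.77
eef_pos: [0.5663, -0.0475, 0.2489]
tool_rot: [-0.001, -3.14, -0.001]
force: [0.2, 0.3, -0.5]
opening: 0.0003
gripper_force: 0.0
```

```bash
cat >> h.py <<'E'
from scipy.spatial.transform import Rotation as Ro
def wrist():
    s=ctrl.state();im,d=ctrl.get_image("wrist");p=ctrl.camera_params("wrist")
    f=im.shape[0]/2/np.tan(np.radians(p["vfov"]/2));v,u=np.indices(d.shape)
    X=np.stack([(u-p["cx"])/f*d,(v-p["cy"])/f*d,d],-1);M=np.array(p["mount"])
    return im,d,(X@M[:3,:3].T+M[:3,3])@Ro.from_rotvec(s["tool_rot"]).as_matrix().T+s["eef_pos"]
E
python3 - <<'E'
from h import *
im,d,W=wrist();cv2.imwrite("pics/w1.png",im);np.savez("w1.npz",im=im,d=d,W=W)
s=ctrl.state();print(s["time"],s["eef_pos"],s["tool_rot"],s["opening"],s["joint_positions"],s["force"])
print(ctrl.camera_params("wrist")["mount"])
E
```

```text
1.8167 [ 0.56615394 -0.04649461  0.24905238] [ 1.86504649e-03 -3.14028238e+00 -1.83876813e-03] 9.358043276454784e-05 [ 0.01880142  0.46312197  0.02169753  1.69520593 -0.01297763  0.98475135
  1.61738983] [-0.0877435   0.89096062  0.90531775]
[[-1.14563369e-03 -9.71067063e-01 -2.38804201e-01  6.96540303e-02]
 [ 9.99999338e-01 -1.13885137e-03 -1.66378465e-04 -2.24173189e-04]
 [-1.10397844e-04 -2.38804234e-01  9.71067725e-01 -1.78332607e-01]
 [ 0.00000000e+00  0.00000000e+00  0.00000000e+00  1.00000000e+00]]
```

View pics/w1.png

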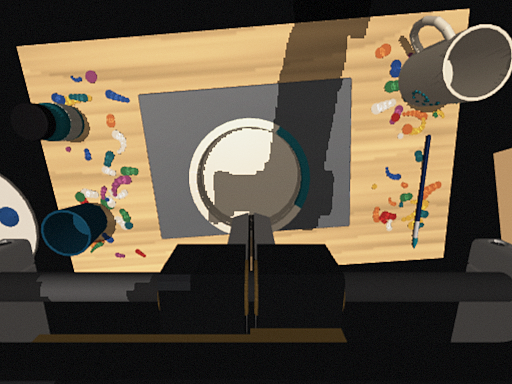

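The wrist picture shows the dish centred at about (250,175), with the glaze on its right from (280,125) to (305,205). Closed fingers stick down at (250,230). Now I'll fit the lip.

Run:
```python
from h import *
from scipy.optimize import least_squares
z=np.load("w1.npz");im,W,d=z["im"],z["W"],z["d"]
m=(d>0)&(W[...,2]>.076)&(W[...,2]<.086);m[:110]=0;m[240:]=0;m[:,:170]=0;m[:,330:]=0
P=W[m];C=im[m].astype(int)
f=lambda p,Q:np.hypot(Q[:,0]-p[0],Q[:,1]-p[1])-p[2]
r=least_squares(f,[.567,-.05,.075],args=(P,),loss="soft_l1",f_scale=.002);e=f(r.x,P);k=abs(e)<.007
a=np.degrees(np.arctan2(P[:,1]-r.x[1],P[:,0]-r.x[0]))
g=k&(C[:,0]-C[:,2]>0.4*C[:,0])
print(r.x,k.sum(),np.percentile(e,[2,50,98]),np.percentile(P[k,2],[10,50,90]),g.sum(),np.percentile(a[g],[0,1,3,50,97,99,100]))
```

```text
[ 0.56760645 -0.05036648  0.07495434] 2468 [-4.98965116e-03 -1.33172664e-05  4.92320449e-03] [0.078137   0.07916683 0.08016934] 668 [ 62.10495032  63.16272337  64.81310364 106.17347927 147.86284176
 149.6988231  150.6972139 ]
```

Emit:
jog_arm(steps=[[0, [-53.5, 51, 60], [0, 0, 44]], [0, [-53.5, 51, 60], [0, 0, 44]], [0, [-53.5, 51, 60], [0, 0, 44]], [0, [-53.5, 51, 110], [0, 0, 44]], [0, [-53.5, 51, 110], [0, 0, 44]], [0, [-53.5, 51, 110], [0, 0, 44]], [0, [-53.5, 51, 150], [0, 0, 44]], [0, [-53.5, 51, 152], [0, 0, 44]], [0, [-53.5, 51, 154], [0, 0, 44]], [0, [-53.5, 51, 154], [0, 0, 44]]])

```text
time: 2.65
eef_pos: [0.6201, 0.0042, 0.0959]
tool_rot: [-1.174, -2.913, -0.001]
force: [0.8, 0.0, 0.4]
opening: 0.0005
gripper_force: 0.0
```

```bash
cat >> h.py <<'E'
C=np.array([.5676,-.0504]);R=.075
def show():
    s=ctrl.state();p=s["eef_pos"];q=p[:2]-C;M=Ro.from_rotvec(s["tool_rot"]).as_matrix()
    print(round(s["time"],2),"pos",p.round(4),"th",np.degrees(np.arctan2(q[1],q[0])).round(1),"r",np.hypot(*q).round(4),
      "yaw",np.degrees(np.arctan2(M[1,1],M[0,1])).round(1),"tilt",M[:2,2].round(4),"F",np.round(s["force"],2),"j7",s["joint_positions"][6].round(2))
    return p,M
def plan(angs,dz=0):
    p,M=show();yaw0=np.degrees(np.arctan2(M[1,1],M[0,1]))
    for t in angs:
        T=np.array([*(C+R*np.array([np.cos(np.radians(t)),np.sin(np.radians(t))])),p[2]])
        y=46-(46-t)/4
        print(t,(M.T@(T-p)*1e3).round(1),"wz",-round(y-yaw0,1))
E
python3 -c "
from h import *
plan([47])"
```

```text
2.65 pos [0.6201 0.0042 0.0959] th 46.1 r 0.0757 yaw 46.1 tilt [-0.0006  0.0007] F [0.82 0.02 0.45] j7 0.93
47 [ 1.1 -0.7  0. ] wz -0.1
```

Emit:
jog_arm(steps=[[0, [0.5, -0.7, 8], [0, 0, 0]], [0, [0.5, -0.7, 11], [0, 0, 0]], [0, [0.5, -0.7, 13], [0, 0, 0]], [0, [0.5, -0.7, 14], [0, 0, 0]], [0, [0.5, -0.7, 14.5], [0, 0, 0]], [0, [0.5, -0.7, 15], [0, 0, 0]], [0, [0.5, -0.7, 15.5], [0, 0, 0]], [0, [0.5, -0.7, 15.5], [0, 0, 0]], [0, [0.5, -0.7, 15.5], [0, 0, 0]]])

```text
time: 3.4
eef_pos: [0.6197, 0.0026, 0.0803]
tool_rot: [1.177, 2.912, 0.0]
force: [-0.6, -0.1, 1.1]
opening: 0.0005
gripper_force: 0.8
```

```bash
python3 -c "
from h import *
plan([47])"
```

```text
3.4 pos [0.6197 0.0026 0.0803] th 45.5 r 0.0744 yaw 46.0 tilt [ 0.0004 -0.    ] F [-0.62 -0.11  1.07] j7 0.93
47 [ 1.9  0.6 -0. ] wz -0.3
```

Emit:
jog_arm(steps=[[0, [1.2, 0.5, 0.3], [0, 0, 0]], [0, [1.2, 0.5, 0.6], [0, 0, 0]], [0, [1.2, 0.5, 0.6], [0, 0, 0]], [0, [1.2, 0.5, 0.6], [0, 0, 0]]])

```text
time: 3.73
eef_pos: [0.6196, 0.0034, 0.0798]
tool_rot: [1.177, 2.911, -0.0]
force: [0.2, -1.8, 3.4]
opening: 0.0009
gripper_force: 1.8
```

```bash
python3 -c "
from h import *
plan([47])"
```

```text
3.73 pos [0.6196 0.0034 0.0798] th 46.0 r 0.0748 yaw 46.0 tilt [ 0.0012 -0.0006] F [ 0.2  -1.8   3.43] j7 0.93
47 [ 1.3  0.2 -0. ] wz -0.3
```

Emit:
jog_arm(steps=[[0, [0.6, 0.2, 0.3], [0, 0, 0]], [0, [0.6, 0.2, 0.5], [0, 0, 0]], [0, [0.6, 0.2, 0.5], [0, 0, 0]]])

```text
time: 3.98
eef_pos: [0.6195, 0.0035, 0.0793]
tool_rot: [1.177, 2.911, -0.001]
force: [0.5, -3.1, 4.5]
opening: 0.0003
gripper_force: 2.6
```

```bash
python3 -c "
from h import *
plan(range(43,6,-4))"
```

```text
3.98 pos [0.6195 0.0035 0.0793] th 46.1 r 0.0748 yaw 45.9 tilt [ 0.0016 -0.0011] F [ 0.53 -3.06  4.5 ] j7 0.93
43 [-4.1  0.1  0. ] wz 0.7
39 [-9.3 -0.4  0. ] wz 1.7
35 [-14.5  -1.2   0. ] wz 2.7
31 [-19.6  -2.4   0. ] wz 3.7
27 [-24.6  -3.9   0. ] wz 4.7
23 [-29.5  -5.8   0.1] wz 5.7
19 [-34.2  -8.    0.1] wz 6.7
15 [-38.8 -10.5   0.1] wz 7.7
11 [-43.2 -13.3   0.1] wz 8.7
7 [-47.4 -16.5   0.1] wz 9.7
```

Emit:
jog_arm(steps=[[0, [-4, 0, 0], [0, 0, 0.7]], [0, [-9.3, -0.4, 0], [0, 0, 1.7]], [0, [-14.5, -1.2, 0], [0, 0, 2.7]], [0, [-19.6, -2.4, 0], [0, 0, 3.7]], [0, [-24.6, -3.9, 0], [0, 0, 4.7]], [0, [-29.5, -5.8, 0], [0, 0, 5.7]], [0, [-34.2, -8, 0], [0, 0, 6.7]], [0, [-38.8, -10.5, 0], [0, 0, 7.7]], [0, [-43.2, -13.3, 0], [0, 0, 8.7]], [0, [-47.4, -16.5, 0], [0, 0, 9.7]]])

```text
time: 4.82
eef_pos: [0.6409, -0.0354, 0.079]
tool_rot: [-1.415, -2.8, -0.007]
force: [-0.6, 5.1, 7.3]
opening: 0.0007
gripper_force: 3.3
```

```bash
python3 -c "
from h import *
plan(range(3,-34,-4))"
```

```text
4.82 pos [ 0.6409 -0.0354  0.079 ] th 11.6 r 0.0748 yaw 36.4 tilt [-0.0016  0.0061] F [-0.59  5.09  7.34] j7 0.86
3 [-9.9 -5.3 -0.1] wz 1.1
-1 [-14.1  -8.3  -0.1] wz 2.1
-5 [-18.2 -11.6  -0.1] wz 3.1
-9 [-22.  -15.2  -0.2] wz 4.1
-13 [-25.5 -19.   -0.2] wz 5.1
-17 [-28.8 -23.1  -0.2] wz 6.1
-21 [-31.8 -27.4  -0.3] wz 7.1
-25 [-34.5 -32.   -0.3] wz 8.1
-29 [-36.8 -36.6  -0.3] wz 9.1
-33 [-38.8 -41.5  -0.3] wz 10.1
```

```bash
cat >> h.py <<'E'
def plan2(t0,angs):
    show();yw=lambda t:46-(46-t)/4
    P=lambda t:np.array([*(R*np.array([np.cos(np.radians(t)),np.sin(np.radians(t))])),0])
    y=np.radians(yw(t0));M=np.array([[-np.sin(y),np.cos(y),0],[np.cos(y),np.sin(y),0],[0,0,-1]]).T
    M=np.stack([[-np.sin(y),np.cos(y),0],[np.cos(y),np.sin(y),0],[0,0,-1]],1)
    print([[0,(M.T@(P(t)-P(t0))*1e3).round(1).tolist(),[0,0,round(yw(t0)-yw(t),1)]] for t in angs])
E
python3 -c "
from h import *
plan2(7,range(3,-34,-4))"
```

```text
4.82 pos [ 0.6409 -0.0354  0.079 ] th 11.6 r 0.0748 yaw 36.4 tilt [-0.0016  0.0061] F [-0.59  5.09  7.34] j7 0.86
[[0, [-4.5, -2.7, 0.0], [0, 0, 1.0]], [0, [-8.8, -5.7, 0.0], [0, 0, 2.0]], [0, [-12.8, -9.0, 0.0], [0, 0, 3.0]], [0, [-16.6, -12.6, 0.0], [0, 0, 4.0]], [0, [-20.2, -16.5, 0.0], [0, 0, 5.0]], [0, [-23.4, -20.6, 0.0], [0, 0, 6.0]], [0, [-26.4, -24.9, 0.0], [0, 0, 7.0]], [0, [-29.1, -29.4, 0.0], [0, 0, 8.0]], [0, [-31.5, -34.0, 0.0], [0, 0, 9.0]], [0, [-33.5, -38.9, 0.0], [0, 0, 10.0]]]
```

Emit:
jog_arm(steps=[[0, [-4.5, -2.7, -0.2], [0, 0, 1]], [0, [-8.8, -5.7, -0.4], [0, 0, 2]], [0, [-12.8, -9, -0.4], [0, 0, 3]], [0, [-16.6, -12.6, -0.4], [0, 0, 4]], [0, [-20.2, -16.5, -0.4], [0, 0, 5]], [0, [-23.4, -20.6, -0.4], [0, 0, 6]], [0, [-26.4, -24.9, -0.4], [0, 0, 7]], [0, [-29.1, -29.4, -0.4], [0, 0, 8]], [0, [-31.5, -34, -0.4], [0, 0, 9]], [0, [-33.5, -38.9, -0.4], [0, 0, 10]]])

```text
time: 5.65
eef_pos: [0.6301, -0.0904, 0.0794]
tool_rot: [1.66, 2.667, 0.001]
force: [2.1, 2.3, 5.3]
opening: 0.0005
gripper_force: 2.4
```

```bash
python3 -c "
from h import *
plan2(-33,range(-37,-74,-4))"
```

```text
5.65 pos [ 0.6301 -0.0904  0.0794] th -32.6 r 0.0742 yaw 26.2 tilt [0.0009 0.0004] F [2.15 2.32 5.26] j7 0.81
[[0, [-2.5, -4.6, 0.0], [0, 0, 1.0]], [0, [-4.7, -9.3, 0.0], [0, 0, 2.0]], [0, [-6.6, -14.2, 0.0], [0, 0, 3.0]], [0, [-8.1, -19.3, 0.0], [0, 0, 4.0]], [0, [-9.2, -24.4, 0.0], [0, 0, 5.0]], [0, [-10.0, -29.5, 0.0], [0, 0, 6.0]], [0, [-10.5, -34.7, 0.0], [0, 0, 7.0]], [0, [-10.5, -40.0, 0.0], [0, 0, 8.0]], [0, [-10.2, -45.2, 0.0], [0, 0, 9.0]], [0, [-9.6, -50.4, 0.0], [0, 0, 10.0]]]
```

Emit:
jog_arm(steps=[[0, [-2.5, -4.6, 0], [0, 0, 1]], [0, [-4.7, -9.3, 0], [0, 0, 2]], [0, [-6.6, -14.2, 0], [0, 0, 3]], [0, [-8.1, -19.3, 0], [0, 0, 4]], [0, [-9.2, -24.4, 0], [0, 0, 5]], [0, [-10, -29.5, 0], [0, 0, 6]], [0, [-10.5, -34.7, 0], [0, 0, 7]], [0, [-10.5, -40, 0], [0, 0, 8]], [0, [-10.2, -45.2, 0], [0, 0, 9]], [0, [-9.6, -50.4, 0], [0, 0, 10]]])

```text
time: 6.48
eef_pos: [0.5886, -0.1219, 0.0794]
tool_rot: [1.887, 2.511, -0.0]
force: [3.2, -0.1, 4.2]
opening: 0.0008
gripper_force: 2.4
```

```bash
python3 -c "
from h import *
plan2(-73,range(-77,-114,-4))"
```

```text
6.48 pos [ 0.5886 -0.1219  0.0794] th -73.6 r 0.0745 yaw 16.2 tilt [ 0.0006 -0.0006] F [ 3.16 -0.11  4.22] j7 0.75
[[0, [0.1, -5.2, 0.0], [0, 0, 1.0]], [0, [0.6, -10.4, 0.0], [0, 0, 2.0]], [0, [1.4, -15.6, 0.0], [0, 0, 3.0]], [0, [2.6, -20.7, 0.0], [0, 0, 4.0]], [0, [4.2, -25.7, 0.0], [0, 0, 5.0]], [0, [6.1, -30.6, 0.0], [0, 0, 6.0]], [0, [8.3, -35.3, 0.0], [0, 0, 7.0]], [0, [10.9, -39.9, 0.0], [0, 0, 8.0]], [0, [13.7, -44.3, 0.0], [0, 0, 9.0]], [0, [16.9, -48.4, 0.0], [0, 0, 10.0]]]
```

Emit:
jog_arm(steps=[[0, [0.1, -5.2, 0], [0, 0, 1]], [0, [0.6, -10.4, 0], [0, 0, 2]], [0, [1.4, -15.6, 0], [0, 0, 3]], [0, [2.6, -20.7, 0], [0, 0, 4]], [0, [4.2, -25.7, 0], [0, 0, 5]], [0, [6.1, -30.6, 0], [0, 0, 6]], [0, [8.3, -35.3, 0], [0, 0, 7]], [0, [10.9, -39.9, 0], [0, 0, 8]], [0, [13.7, -44.3, 0], [0, 0, 9]], [0, [16.9, -48.4, 0], [0, 0, 10]]])

```text
time: 7.32
eef_pos: [0.5371, -0.1191, 0.0794]
tool_rot: [2.099, 2.337, -0.001]
force: [3.1, -1.6, 4.8]
opening: 0.0007
gripper_force: 2.5
```

```bash
python3 -c "
from h import *
plan2(-113,range(-117,-154,-4))"
```

```text
7.32 pos [ 0.5371 -0.1191  0.0794] th -113.9 r 0.0751 yaw 6.2 tilt [ 0.0002 -0.0007] F [ 3.13 -1.57  4.77] j7 0.65
[[0, [2.7, -4.5, 0.0], [0, 0, 1.0]], [0, [5.7, -8.8, 0.0], [0, 0, 2.0]], [0, [9.0, -12.8, 0.0], [0, 0, 3.0]], [0, [12.6, -16.6, 0.0], [0, 0, 4.0]], [0, [16.5, -20.2, 0.0], [0, 0, 5.0]], [0, [20.6, -23.4, 0.0], [0, 0, 6.0]], [0, [24.9, -26.4, 0.0], [0, 0, 7.0]], [0, [29.4, -29.1, 0.0], [0, 0, 8.0]], [0, [34.0, -31.5, 0.0], [0, 0, 9.0]], [0, [38.9, -33.5, 0.0], [0, 0, 10.0]]]
```

Emit:
jog_arm(steps=[[0, [2.7, -4.5, 0], [0, 0, 1]], [0, [5.7, -8.8, 0], [0, 0, 2]], [0, [9, -12.8, 0], [0, 0, 3]], [0, [12.6, -16.6, 0], [0, 0, 4]], [0, [16.5, -20.2, 0], [0, 0, 5]], [0, [20.6, -23.4, 0], [0, 0, 6]], [0, [24.9, -26.4, 0], [0, 0, 7]], [0, [29.4, -29.1, 0], [0, 0, 8]], [0, [34, -31.5, 0], [0, 0, 9]], [0, [38.9, -33.5, 0], [0, 0, 10]]])

```text
time: 8.15
eef_pos: [0.4988, -0.085, 0.0792]
tool_rot: [2.295, 2.144, -0.003]
force: [2.7, -4.4, 4.8]
opening: 0.0006
gripper_force: 2.7
```

```bash
python3 -c "
from h import *
plan2(-153,[*range(-157,-190,-4),-192])
im,d,W=cloud('scene');cv2.imwrite('pics/s2.png',cv2.resize(im[100:300,120:400],None,fx=2.5,fy=2.5))"
```

```text
8.15 pos [ 0.4988 -0.085   0.0792] th -153.3 r 0.077 yaw -3.9 tilt [-0.0011 -0.0018] F [ 2.71 -4.43  4.82] j7 0.51
[[0, [4.6, -2.5, 0.0], [0, 0, 1.0]], [0, [9.3, -4.7, 0.0], [0, 0, 2.0]], [0, [14.2, -6.6, 0.0], [0, 0, 3.0]], [0, [19.3, -8.1, 0.0], [0, 0, 4.0]], [0, [24.4, -9.2, 0.0], [0, 0, 5.0]], [0, [29.5, -10.0, 0.0], [0, 0, 6.0]], [0, [34.7, -10.5, 0.0], [0, 0, 7.0]], [0, [40.0, -10.5, 0.0], [0, 0, 8.0]], [0, [45.2, -10.2, 0.0], [0, 0, 9.0]], [0, [49.1, -9.8, 0.0], [0, 0, 9.8]]]
```

View pics/s2.png

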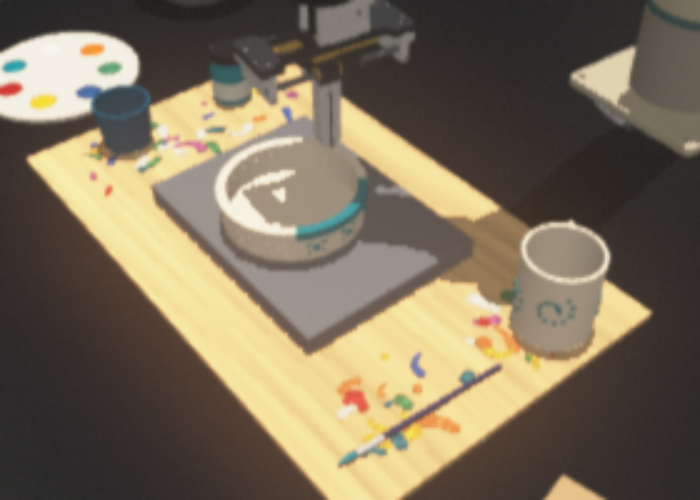

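The crop shows the fingertips on the rim at about (325,140) and the near glaze end at (365,180), with the bystanders undisturbed. I'll check that the dish hasn't shifted or turned before running the last stretch.

Run:
```python
from h import *
im,d,W=cloud("scene")
z=np.load("scene0.npz")
for im,d,W in((z["im"],z["d"],z["W"]),(im,d,W)):
    im,d,W=[k[140:212,198:278] for k in(im,d,W)]
    m=(d>0)&(W[...,2]>.0735)&(W[...,2]<.09)
    q=W[...,:2]-C-[0,.0027];rr=np.hypot(q[...,0],q[...,1]);m&=abs(rr-.075)<.006
    g=m&(im[...,0].astype(int)-im[...,2]>25);a=np.degrees(np.arctan2(q[...,1],q[...,0]))
    print(g.sum(),W[g].mean(0),a[g].mean(),np.percentile(a[g],[2,98]))
```

```text
131 [0.55088196 0.01802863 0.08011242] 104.48341970466775 [ 64.09130887 149.56635708]
105 [0.56610365 0.02388133 0.07872976] 91.21010227839042 [ 62.88635642 121.10689225]
```

Emit:
jog_arm(steps=[[0, [4.9, -1.9, 0], [0, 0, 1]], [0, [9.8, -3.6, 0], [0, 0, 2]], [0, [14.6, -5.4, 0], [0, 0, 3]], [0, [19.6, -6.8, 0], [0, 0, 4]], [0, [24.6, -7.9, 0], [0, 0, 5]], [0, [29.6, -8.6, 0], [0, 0, 6]], [0, [34.7, -9, 0], [0, 0, 7]], [0, [40, -9, 0], [0, 0, 8]], [0, [45, -8.7, 0], [0, 0, 9]], [0, [48.5, -8.3, 0], [0, 0, 9.8]]])

```text
time: 9.08
eef_pos: [0.4921, -0.0364, 0.079]
tool_rot: [-2.47, -1.94, 0.007]
force: [-0.8, -5.5, 6.9]
opening: 0.0007
gripper_force: 3.3
```

```bash
python3 -c "
from h import *
plan2(-192,[-194,-195,-196,-197])"
```

```text
9.08 pos [ 0.4921 -0.0364  0.079 ] th 169.5 r 0.0768 yaw -13.7 tilt [-0.0041 -0.002 ] F [-0.8  -5.55  6.89] j7 0.31
[[0, [2.6, -0.0, 0.0], [0, 0, 0.5]], [0, [3.9, -0.0, 0.0], [0, 0, 0.8]], [0, [5.2, 0.0, 0.0], [0, 0, 1.0]], [0, [6.5, 0.1, 0.0], [0, 0, 1.2]]]
```

Emit:
jog_arm(steps=[[0, [2, 0.5, 0], [0, 0, 0]], [0, [3.5, 0.5, 0], [0, 0, 0]], [0, [4.5, 0.5, 0], [0, 0, 0]], [0, [4.5, 0.5, 0], [0, 0, 0]]])

```text
time: 9.42
eef_pos: [0.4932, -0.0324, 0.0788]
tool_rot: [-2.469, -1.94, 0.008]
force: [-0.7, -4.5, 6.7]
opening: 0.0007
gripper_force: 3.4
```

```bash
python3 -c "
from h import *
show()"
```

```text
9.42 pos [ 0.4932 -0.0324  0.0788] th 166.4 r 0.0766 yaw -13.7 tilt [-0.005 -0.002] F [-0.71 -4.46  6.74] j7 0.31
```

Emit:
jog_arm(steps=[[0, [3, 0, -2], [0, 0, 0]], [0, [2, 0, -8], [0, 0, 0]], [0, [0, 0, -30], [0, 0, 0]], [0, [0, 0, -60], [0, 0, 0]], [0, [0, 0, -100], [0, 0, 0]], [0, [0, 0, -130], [0, 0, 0]], [0, [0, 0, -150], [0, 0, 0]], [0, [0, 0, -150], [0, 0, 0]], [0, [0, 0, -150], [0, 0, 0]], [0, [0, 0, -150], [0, 0, 0]]])

```text
time: 10.25
eef_pos: [0.4947, -0.0295, 0.228]
tool_rot: [-2.465, -1.943, 0.004]
force: [-0.4, -0.2, -0.5]
opening: 0.0003
gripper_force: 0.0
```

```bash
python3 -c "
from h import *
show();print(ctrl.hand_in())"
```

```text
10.25 pos [ 0.4947 -0.0295  0.228 ] th 164.0 r 0.0758 yaw -13.5 tilt [-0.0038  0.0008] F [-0.39 -0.25 -0.52] j7 0.13
the job is handed in; nothing more can be done
None
```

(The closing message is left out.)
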